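Hold the indenter case lid at its balance point

ROBOT

A 6-joint arm with a two-finger parallel gripper is mounted at the origin on a cart in front of the work surface, level with it; the furniture and walls round the work are solid. World frame = base frame: x ahead of the robot, y to its left, z up, the work surface at z = 0. Lengths are in m, angles in rad, forces in N, time in s.
With the tool pointing down it reaches from about 0.35 to 0.975 m from the base axis. Payload 4.9 kg.
Tool frame: the origin (TCP) lies at the very end of the fingers, on their centre line; the grasp point (between the pads) lies 19 mm behind it; z points along the fingers, x is the direction in which the jaws open and shut, and the axes are right-handed (so a half turn about z gives the same grasp; the last joint's range is limited). The gripper opens to 85 mm and grips with 20 to 120 N. Pads are 22 mm wide; open, the fingers measure 114 mm over their backs; the gripper's body (76 mm by 85 mm) begins 54 mm behind the grasp point. The pads swing forward as they close: fully open they stand 13 mm farther back than shut.
Start: joints at [1.149, 0.053, 1.613, -0, 1.476, -0.119], TCP at [0.186, 0.597, 0.231] pointing down, gripper open.
Joint ranges: [-3.01, 3.01], [-1.01, 2.22], [0.06, 2.58], [-1.02, 4.17], [0.09, 2.62], [-3.14, 3.14]. Speed limits (rad/s): [2.57, 2.57, 3.14, 3.14, 3.14, 3.14].

INTERFACE

Orientations are given as a rotation vector (axis times angle).
In Python, from station import ctrl, get_image, calibration, job gives the robot as it stands.
- The arm moves only by the tool jog_arm, never from a script. Its argument "deltas" is a list of rows, each a list of 3 entries, a list of its own where there are three numbers: the turn, a rotation vector about the tool's x, y, z in degrees, then the shift along the tool's x, y, z in m, then the finger opening in m, from 0 to 0.0854. In form: [[[ax, ay, az], [tx, ty, tz], gripper], ...]. A call has 1 to 12 rows; each row is the pose to reach, as a shift and turn from the pose commanded when the call began, along the tool's axes at that moment; what a row does not reach only later rows make up. A row lasts 1/12 s, in which the tool goes at most 41.7 mm and 7.16 degrees, less where a joint would pass 70% of its speed; a pose out of reach is approached as far as the arm can. A call with a gripper value outside its range is refused whole. The fingers move at their own pace and stop on an object; "squeeze" is the grip in N (left out, the last holds). Time passes only in rows, so rows that repeat a pose let the fingers close. It gives the time, the measured TCP pose, the force and the opening at its end, in the units of the state.
- ctrl.get_obs(): the state, without advancing time (a new reading comes with each control period).
- get_image(name): name is "side" or "top" or "wrist"; returns the picture (480x640x3 uint8, red, green, blue); there is no depth.
- calibration(name): a dict with "mtx" (3x3 intrinsics, pixels), "origin" and "rotation" of the camera in the world; the wrist camera has in their place "tool_from_camera" (4x4, takes a point from camera to tool coordinates, whose origin is the TCP and whose axes are the tool frame's). Camera axes: x right, y up, looking along -z (the intrinsics and any distortion apply to the point x, -y, -z); pixel columns grow to the right and rows downward; lengths in m; the calibration is good to about 2 mm. A picture is of the moment at which its call begins: read the wrist's pose just before it. calibration takes no time and is no camera call.
- job.finish_job(): hands the job in, once; it reports no verdict.
The state is a dict: "t": time; "q": joint angles; "dq": joint speeds; "effort": joint torques, N m; "tool_pos": TCP position; "tool_rot": TCP orientation; "contact_force": force on the tool from outside, world axes, zero at the start; "wrist_torque": the same for the moment, N m; "opening": finger opening in m.
Only numpy, scipy, OpenCV 4.12 (cv2) and the standard library are available. Lean on these libraries where they do the work, as an engineer would, in place of code of your own. Each camera call takes 0.05 s, during which the arm holds its last target.

TASK

The lid stay of the wooden indenter case with the brass T-shaped pull is to be fitted, and the lid has to be held for it. Pick the round steel test block off the lid and lay it flat on the bench, well clear of the case; then raise the lid by its brass pull to the point where it balances over its hinge, without letting it fall over to the back, and finish still gripping the pull, keeping the lid still at its balance point. Leave the other things on the bench alone.

Things in the scene. Friction and masses are not known exactly. Their poses are not given: they have to be found in the camera images.
- case: wooden indenter case, 106 mm deep (its x), 170 mm wide (its y), 54 mm high with the lid shut, fixed to the bench. Origin: centre of its underside, on the bench; z up; its front (with the brass pull) looks along its -x, roughly towards the robot; the hinge is along the back, +x, edge.
- hinge (a point): middle of the lid's hinge line: 53 mm behind the case's centre and 37 mm above the bench; the hinge line runs along the case's y axis.
- case_lid (a joint): Lid angle, rad: 0 shut, 1.83 open against its stop. Lid and pull weigh 0.19 kg; hinge damped (0.05 N m s/rad), almost no friction. Their centre of mass is straight above the hinge at 1.39: the balance point (lid 10 degrees short of vertical, free edge still leaning to the case's front); below it the lid falls shut, above it falls back. Within 0.1 rad counts as balanced.
- pull: Brass T-pull on the lid's front edge. Origin: centre of its cross bar, 14 mm thick, 26 mm long along the case's y, 30 mm ahead of the lid's edge on a 10 mm wide stem. Lid shut: 83 mm in front of the case's centre, 44 mm above the bench; 136 mm from the hinge line, 7 mm above it. Pinched by its flat ends from above, it turns between the fingers as the lid swings. Its y runs along the bar.
- block: round steel hardness test block, 50 mm in diameter and 12 mm thick, 0.18 kg, lying flat on the closed lid at the start. Origin: centre of its underside; z is its axis. It has to lie flat on the bench more than 130 mm from the case's centre and at rest. The front strip of the bench, 0.42 to 0.50 m ahead of the robot, is free some 0.2 m to the left of the case.
- specimen: green round mounted specimen, 30 mm in diameter, 21 mm high, standing on the bench to the right of the case; origin at the centre of its underside. To be left alone.
- loupe: black folding magnifier, 34 x 67 x 12 mm, lying on the bench to the left; origin at the centre of its underside. To be left alone.
- v_block: grey steel V-block, 46 x 50 x 40 mm, standing on the bench to the left; origin at the centre of its underside. To be left alone.
There are look-alikes about, which are no part of the job. Leave any pink look-alike of the block alone.

How it is judged:
On the way, in this order (a step that is already met when the one before it is completed fails the run):
1. the test block lies flat on the bench, clear of the case and let go, with the lid still shut (height (world z) of block below 0.006 m and angle between block's own z axis and vertical below 0.1 rad and linear speed of block below 0.03 m/s and horizontal distance between block and case above 0.13 m and contact force between block and the fingers below 0.2 N and value of joint case_lid below 0.1 rad), for 0.2 s.
2. the lid is being raised, gripped by its pull (value of joint case_lid above 0.4 rad and contact force between pull and the fingers above 1 N), for 0.1 s.
At the end, for the whole second after the job is handed in: Lid within 0.1 rad of its balance point (1.39 rad) and still (under 0.05 rad/s), its pull gripped by the fingers (over 1 N); test block flat and at rest on the bench, over 130 mm from the case centre; specimen, magnifier and V-block within 20 mm of their starts (value of joint case_lid between 1.29 and 1.49 rad and velocity of joint case_lid between -0.05 and 0.05 rad/s and contact force between pull and the fingers above 1 N and distance between the grasp point and pull below 0.035 m and height (world z) of block below 0.006 m and angle between block's own z axis and vertical below 0.1 rad and linear speed of block below 0.03 m/s and horizontal distance between block and case above 0.13 m and distance of each of specimen, loupe, v_block from where it was at the start of the episode below 0.02 m); the arm keeps its last pose, push and grip.
It fails at once if the lid is let fall over to the back (past 1.65 rad) (value of joint case_lid above 1.65 rad).
It fails at once if the test block is tipped or tumbled off instead of carried (tilted over 0.7 rad) (angle between block's own z axis and vertical above 0.7 rad).
It fails at once if the specimen, magnifier or V-block is displaced (distance of any of specimen, loupe, v_block from where it was at the start of the episode above 0.02 m).
It also fails if it takes over 51 s, if anything falls off the work surface, if the arm or the gripper's body presses on something with over 40 N, if the wrist force passes 120 N, or if a joint passes its speed limit or range.

## Working session

There is one attempt and no reset: what is moved stays moved. The work goes in short steps, Python scripts to look and compute and a tool call to move; the robot and the scene stay as the last step left them, time stands still between calls to the robot, and variables do not carry over. Pictures are saved under pics/ and viewed, and the job is handed in when it is done.

Besides the shell and the picture viewer there is one more tool, called after "Emit:" as name([rows], argument=value, ...), one row to a line, values as JSON. jog_arm: Moves the arm, as the interface text tells. Its arguments: {"type":"object","properties":{"deltas":{"type":"array","items":{"type":"array"}},"squeeze":{"type":"number"}},"required":["deltas"]}

```bash
mkdir -p pics; ls; python3 - <<'E'
from station import ctrl,get_image,calibration,job
import cv2
o=ctrl.get_obs(); print({k:(v if not hasattr(v,'round') else v.round(4) if hasattr(v,'shape') else v) for k,v in o.items()})
for n in("top","side","wrist"):
    cv2.imwrite(f"pics/{n}0.png",get_image(n)[:,:,::-1]); print(n,calibration(n))
E
```

```text
pics
{'t': 0.0, 'q': array([ 1.149 ,  0.0533,  1.6143, -0.    ,  1.476 , -0.119 ]), 'dq': array([-0.0022,  0.0004, -0.0006, -0.0022,  0.0009, -0.0005]), 'effort': array([-1.50000e-03, -3.93672e+01, -3.70180e+01, -1.00000e-04,
        6.90000e-03,  0.00000e+00]), 'tool_pos': array([0.1861, 0.596 , 0.2301]), 'tool_rot': array([ 2.5303,  1.8604, -0.0028]), 'contact_force': array([-0.1749,  0.1536,  0.4561]), 'wrist_torque': array([ 0.0076,  0.0348, -0.01  ]), 'opening': 0.08562497763545364}
top {'mtx': array([[502.95340068,   0.        , 307.13081115],
       [  0.        , 502.95340068, 239.10362519],
       [  0.        ,   0.        ,   1.        ]]), 'origin': array([ 0.46067836, -0.03425112,  1.16515056]), 'rotation': array([ 0.07978529, -0.04770972, -1.59067258])}
side {'mtx': array([[551.9232626 ,   0.        , 310.68434717],
       [  0.        , 551.9232626 , 235.87564674],
       [  0.        ,   0.        ,   1.        ]]), 'origin': array([ 0.05727541, -1.11196441,  0.99682898]), 'rotation': array([ 0.90128202, -0.19533291, -0.39016551])}
wrist {'mtx': array([[405.58579539,   0.        , 322.57317364],
       [  0.        , 405.58579539, 240.66316588],
       [  0.        ,   0.        ,   1.        ]]), 'tool_from_camera': array([[ 9.99999612e-01, -6.74307248e-04, -5.67681795e-04,
        -2.81058104e-04],
       [-8.20668582e-04, -9.47258176e-01, -3.20470394e-01,
        -8.28679730e-02],
       [-3.21645713e-04,  3.20470736e-01, -9.47258362e-01,
        -1.42237693e-01],
       [ 0.00000000e+00,  0.00000000e+00,  0.00000000e+00,
         1.00000000e+00]])}
```

View pics/top0.png

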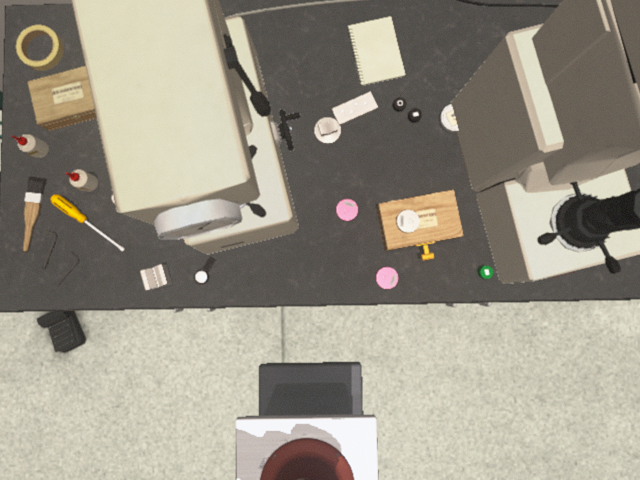

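View pics/side0.png

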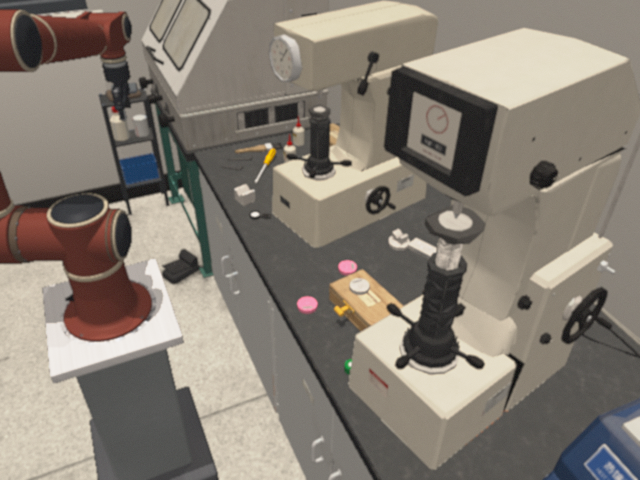

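View pics/wrist0.png

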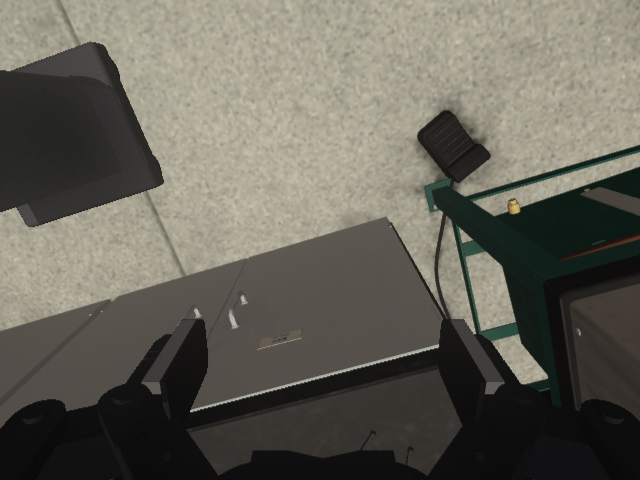

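Top view: the wooden case with the brass T-pull is at (422,219), with its pull at (428,252). Candidates for the block are the steel disc on the lid (408,221), the pink discs (347,209) and (387,278), and the white round thing at the back (327,130). I choose (408,221), since it's steel and lies on the lid. The other wooden case at (60,97) has no pull. Specimen (487,271), loupe (203,272), V-block (155,277).

```bash
cat > h.py <<'E'
import numpy as np,cv2
from scipy.spatial.transform import Rotation as R
from station import ctrl,get_image,calibration,job
def cam(n,o=None):
    c=calibration(n)
    if n=="wrist":
        T=c["tool_from_camera"];Rt=R.from_rotvec(o["tool_rot"]).as_matrix()
        return c["mtx"],Rt@T[:3,3]+o["tool_pos"],Rt@T[:3,:3]
    return c["mtx"],np.array(c["origin"]),R.from_rotvec(c["rotation"]).as_matrix()
def ray(C,px):
    K,o,Rm=C; d=Rm@np.array([(px[0]-K[0,2])/K[0,0],-(px[1]-K[1,2])/K[1,1],-1.]); return o,d
def plane(C,px,z):
    o,d=ray(C,px); return o+d*(z-o[2])/d[2]
def proj(C,p):
    K,o,Rm=C; c=Rm.T@(np.array(p)-o); return np.array([K[0,2]-K[0,0]*c[0]/c[2],K[1,2]+K[1,1]*c[1]/c[2]])
E
python3 - <<'E'
from h import *
im=cv2.imread('pics/top0.png');hsv=cv2.cvtColor(im,cv2.COLOR_BGR2HSV)
crop=im[180:300,330:510];cv2.imwrite('pics/topcrop.png',cv2.resize(crop,None,fx=4.4,fy=4.4,interpolation=cv2.INTER_CUBIC))
C=cam("top")
def comp(mask,box,name,z):
    m=np.zeros_like(mask);x0,y0,x1,y1=box;m[y0:y1,x0:x1]=mask[y0:y1,x0:x1]
    n,l,s,c=cv2.connectedComponentsWithStats(m)
    i=1+np.argmax(s[1:,4]);print(name,c[i].round(1),s[i],plane(C,c[i],z).round(4)); return (l==i).astype(np.uint8)
wood=cv2.inRange(hsv,(8,60,80),(20,190,255))
w=comp(wood,(370,180,470,260),'case',.054)
cn=max(cv2.findContours(w,cv2.RETR_EXTERNAL,2)[0],key=cv2.contourArea)
r=cv2.minAreaRect(cn);print(r);
b=cv2.boxPoints(r);print([plane(C,p,.054)[:2].round(4) for p in b])
y=comp(cv2.inRange(hsv,(18,150,100),(30,255,255)),(410,238,445,265),'pull',.05)
g=comp(cv2.inRange(hsv,(0,0,140),(180,50,255)),(390,205,421,236),'block',.066)
pk=cv2.inRange(hsv,(145,60,100),(175,255,255))
comp(pk,(330,190,365,225),'pink1',.012);comp(pk,(370,260,405,295),'pink2',.012)
comp(cv2.inRange(hsv,(50,80,40),(85,255,255)),(470,255,505,285),'spec',.021)
for p in((203,272),(155,277),(497,280),(485,180),(298,230),(245,200)): print(p,plane(C,p,0).round(3))
E
```

```text
case [420.6 220.5] [ 376  189   88   71 3383] [ 0.5868 -0.2645  0.054 ]
((420.8115234375, 227.67457580566406), (65.68680572509766, 81.37116241455078), 79.4608154296875)
[array([ 0.6287, -0.1646]), array([ 0.6579, -0.3428]), array([ 0.5138, -0.3628]), array([ 0.4848, -0.1865])]
pull [425.8 251.4] [415 242  19  18 147] [ 0.5183 -0.2742  0.05  ]
block [407.7 220.8] [397 210  23  23 414] [ 0.5856 -0.2339  0.066 ]
pink1 [346.4 210. ] [336 199  23  23 364] [ 0.6198 -0.1036  0.012 ]
pink2 [385.9 276.7] [376 266  23  24 332] [ 0.4647 -0.1896  0.012 ]
spec [485.2 271.9] [478 265  16  14 139] [ 0.4709 -0.4118  0.021 ]
(203, 272) [0.484 0.232 0.   ]
(155, 277) [0.475 0.344 0.   ]
(497, 280) [ 0.452 -0.445  0.   ]
(485, 180) [ 0.685 -0.429  0.   ]
(298, 230) [0.577 0.009 0.   ]
(245, 200) [0.651 0.132 0.   ]
```

View pics/topcrop.png

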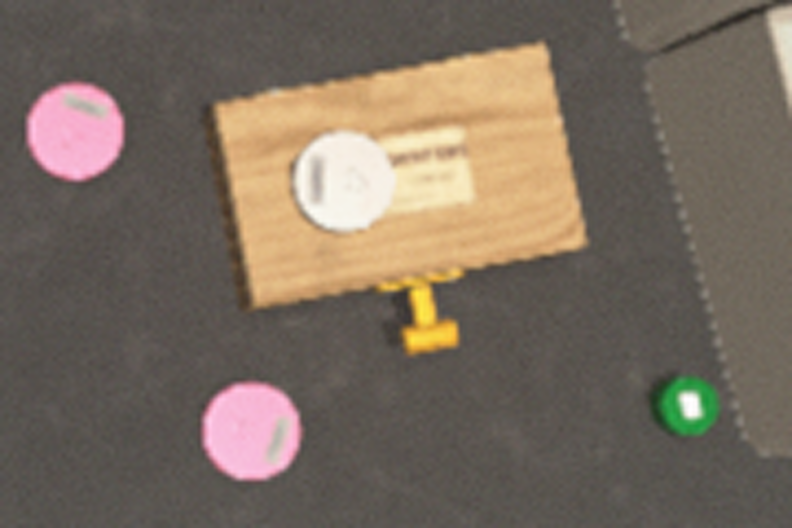

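```bash
python3 - <<'E'
from h import *
C=cam("top");S=cam("side")
co=[plane(C,(330+a/4.4,180+b/4.4),.054) for a,b in((213,103),(546,43),(586,243),(252,306))]
co=np.array(co);print(co.round(4));m=co.mean(0);print('case',m,[np.linalg.norm(co[i]-co[(i+1)%4]).round(4) for i in range(4)])
ax=(co[0]+co[1]-co[2]-co[3]);yaw=np.arctan2(ax[1],ax[0]);ay=co[0]+co[3]-co[1]-co[2];print('yaw',yaw,np.arctan2(ay[1],ay[0])-np.pi/2)
print('pull',plane(C,(330+431/4.4,180+333/4.4),.051))
def tri(a,b):
    o1,d1=ray(C,a);o2,d2=ray(S,b);d1/=np.linalg.norm(d1);d2/=np.linalg.norm(d2)
    A=np.stack([d1,-d2],1);t=np.linalg.lstsq(A,o2-o1,rcond=None)[0];p,q=o1+t[0]*d1,o2+t[1]*d2;return (p+q)/2,np.linalg.norm(p-q)
for a,b in(((478,190),(388,140)),((458,113),(388,140)),((508,38),(388,68)),((510,35),(388,68)),((555,145),(473,103)),((478,190),(473,190)),((497,282),(355,352)),((497,282),(415,450))):print(a,b,tri(a,b))
im=cv2.imread('pics/side0.png')[190:420,270:480];cv2.imwrite('pics/sidecrop.png',cv2.resize(im,None,fx=2.6,fy=2.6,interpolation=cv2.INTER_CUBIC))
# check in side
for p in(m,):print(proj(S,p))
hx=np.array([np.cos(yaw),np.sin(yaw)]);c=m[:2]
pu=np.r_[c-.083*hx,.044];print('pull model',pu,proj(S,pu),proj(C,pu)); print(proj(S,[.5856,-.2339,.066]))
E
```

```text
[[ 0.6272 -0.1726  0.054 ]
 [ 0.6538 -0.3411  0.054 ]
 [ 0.5521 -0.3566  0.054 ]
 [ 0.5241 -0.1888  0.054 ]]
case [ 0.5893237  -0.26476529  0.054     ] [np.float64(0.1706), np.float64(0.1029), np.float64(0.1701), np.float64(0.1044)]
yaw 0.15391362362665517 0.1611967293457297
pull [ 0.50882074 -0.27823289  0.051     ]
(478, 190) (388, 140) (array([ 0.59294606, -0.26505511,  0.47315803]), np.float64(0.02833854199672488))
(458, 113) (388, 140) (array([ 0.66566152, -0.22747005,  0.4557508 ]), np.float64(0.05969758836919408))
(508, 38) (388, 68) (array([ 0.66910116, -0.22493173,  0.62555851]), np.float64(0.10049175555239602))
(510, 35) (388, 68) (array([ 0.66990786, -0.22590762,  0.62689552]), np.float64(0.10372698925047275))
(555, 145) (473, 103) (array([ 0.66386199, -0.35886414,  0.56159079]), np.float64(0.1039299772650583))
(478, 190) (473, 190) (array([ 0.67238238, -0.34517004,  0.3664902 ]), np.float64(0.17288114437340035))
(497, 282) (355, 352) (array([ 0.45951158, -0.42461727,  0.07118045]), np.float64(0.024688498730714204))
(497, 282) (415, 450) (array([ 0.50443253, -0.53910717, -0.16636659]), np.float64(0.13633849628697545))
[366.03521174 294.52262222]
pull model [ 0.50730487 -0.27748975  0.044     ] [338.37623452 310.47947892] [426.95704538 256.52198041]
[359.05599182 283.57896893]
```

View pics/sidecrop.png

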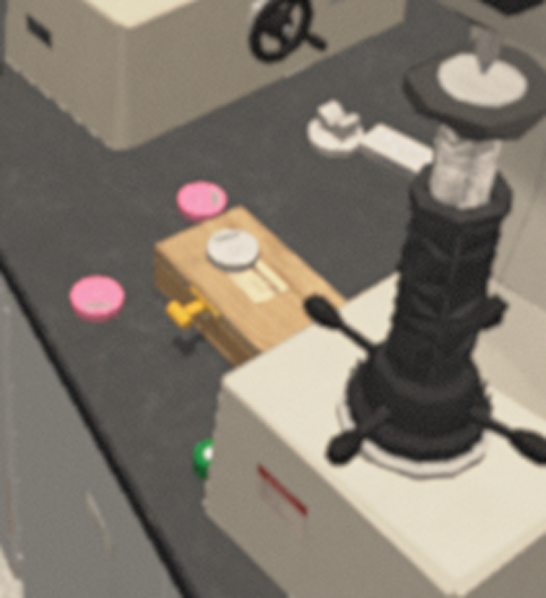

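```bash
python3 - <<'E'
import cv2
im=cv2.imread('pics/top0.png')[0:300,420:640];cv2.imwrite('pics/topr.png',cv2.resize(im,None,fx=2,fy=2,interpolation=cv2.INTER_CUBIC))
im=cv2.imread('pics/side0.png')[20:320,360:640];cv2.imwrite('pics/sider.png',cv2.resize(im,None,fx=2,fy=2,interpolation=cv2.INTER_CUBIC))
E
```

```text
(no output)
```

View pics/topr.png

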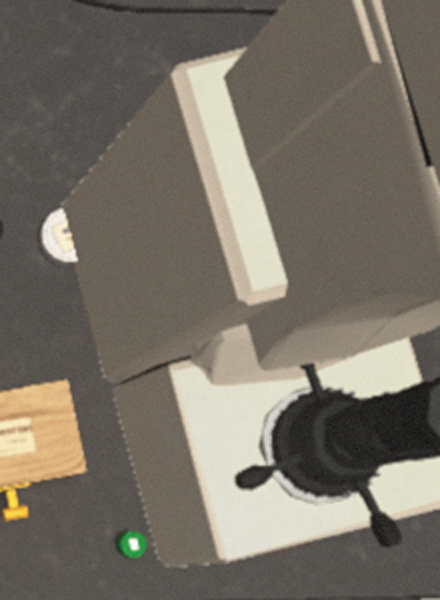

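View pics/sider.png

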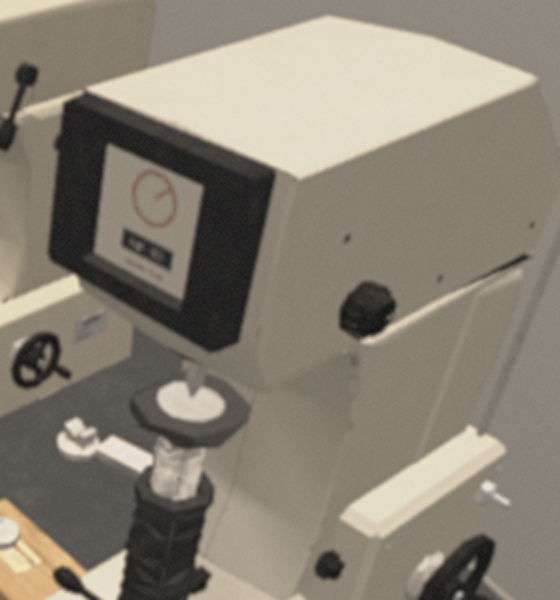

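```bash
cat >> h.py <<'E'
YAW=0.157
def tgt(pos,yaw=YAW):  # jaw x along case y, z down
    a=yaw+np.pi/2;x=np.array([np.cos(a),np.sin(a),0]);z=np.array([0,0,-1.]);return np.array(pos),np.stack([x,np.cross(z,x),z],1)
def delta(pos,yaw=YAW,o=None):
    o=o or ctrl.get_obs();p,Rm=tgt(pos,yaw);R0=R.from_rotvec(o["tool_rot"]).as_matrix()
    return np.degrees(R.from_matrix(R0.T@Rm).as_rotvec()).round(2),(R0.T@(p-o["tool_pos"])).round(4)
E
python3 - <<'E'
from h import *
print(delta((.37,.15,.26),)); print(delta((.40,-.10,.26),))
C=cam("top");S=cam("side")
def tri(a,b):
    o1,d1=ray(C,a);o2,d2=ray(S,b);d1/=np.linalg.norm(d1);d2/=np.linalg.norm(d2)
    A=np.stack([d1,-d2],1);t=np.linalg.lstsq(A,o2-o1,rcond=None)[0];p,q=o1+t[0]*d1,o2+t[1]*d2;return (p+q)/2,np.linalg.norm(p-q)
print(tri((198,220),(287,60)))
E
```

```text
(array([ -0.03,   0.09, -26.34]), array([-0.3711,  0.3085, -0.0292]))
(array([ -0.03,   0.09, -26.34]), array([-0.6007,  0.4117, -0.0288]))
(array([0.54401227, 0.11854842, 0.51923689]), np.float64(0.006045210383360661))
```

Emit:
jog_arm([
  [[0,0,-7],[-0.03,0.025,-0.015],0.0854],
  [[0,0,-13],[-0.06,0.05,-0.029],0.0854],
  [[0,0,-20],[-0.095,0.079,-0.029],0.0854],
  [[0,0,-26.3],[-0.13,0.105,-0.029],0.0854],
  [[0,0,-26.3],[-0.16,0.13,-0.029],0.0854],
  [[0,0,-26.3],[-0.19,0.16,-0.029],0.0854],
  [[0,0,-26.3],[-0.22,0.185,-0.029],0.0854],
  [[0,0,-26.3],[-0.25,0.21,-0.029],0.0854],
  [[0,0,-26.3],[-0.28,0.235,-0.029],0.0854],
  [[0,0,-26.3],[-0.31,0.26,-0.029],0.0854],
  [[0,0,-26.3],[-0.34,0.285,-0.029],0.0854],
  [[0,0,-26.3],[-0.37,0.309,-0.029],0.0854],
])

```text
t: 1.15
tool_pos: [0.3711, 0.1494, 0.2602]
tool_rot: [2.041, 2.388, 0.001]
contact_force: [0.6, 0.6, 0.8]
opening: 0.0854
```

```bash
python3 - <<'E'
from h import *
print(delta((.40,-.10,.26)));print(delta((.56,-.237,.22)))
E
```

```text
(array([ 0.03, -0.  , -0.04]), array([-2.509e-01, -1.030e-02,  2.000e-04]))
(array([ 0.03, -0.  , -0.04]), array([-0.4111,  0.1264,  0.0403]))
```

Emit:
jog_arm([
  [[0,0,0],[-0.04,0,0],0.0854],
  [[0,0,0],[-0.08,0,0],0.0854],
  [[0,0,0],[-0.12,0,0],0.0854],
  [[0,0,0],[-0.16,0,0],0.0854],
  [[0,0,0],[-0.2,0,0],0.0854],
  [[0,0,0],[-0.24,0.005,0],0.0854],
  [[0,0,0],[-0.275,0.02,0.01],0.0854],
  [[0,0,0],[-0.305,0.04,0.02],0.0854],
  [[0,0,0],[-0.335,0.06,0.03],0.0854],
  [[0,0,0],[-0.365,0.085,0.04],0.0854],
  [[0,0,0],[-0.39,0.106,0.04],0.0854],
  [[0,0,0],[-0.411,0.126,0.04],0.0854],
])

```text
t: 2.15
tool_pos: [0.5598, -0.2367, 0.2182]
tool_rot: [-2.041, -2.384, 0.001]
contact_force: [-0.5, -0.2, 0.4]
opening: 0.0854
```

```bash
python3 - <<'E'
from h import *
o=ctrl.get_obs();im=get_image("wrist")[:,:,::-1];cv2.imwrite('pics/w1.png',im);np.save('w1.npy',np.r_[o['tool_pos'],o['tool_rot']])
C=cam("wrist",o);print(o['tool_pos'],o['t'])
print(proj(C,[.5856,-.2339,.066]),proj(C,[.508,-.278,.051]))
E
```

```text
[ 0.55980846 -0.23670033  0.21817388] 2.15
[320.56647102 252.43564767] [278.02390275 140.00342817]
```

View pics/w1.png

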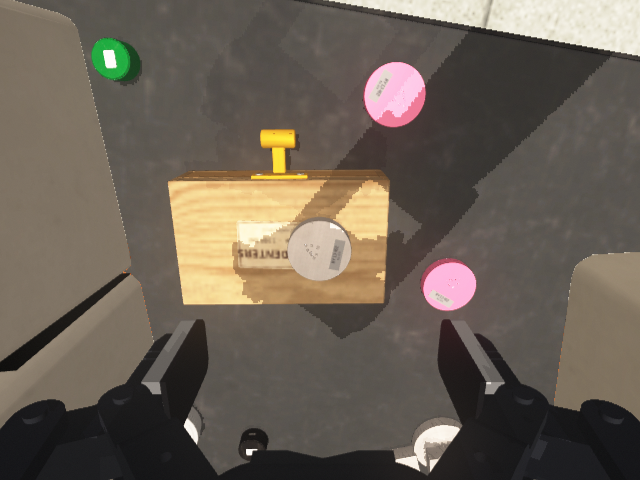

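Wrist view: block at about (319.5,250), pull bar at (278.5,138), both within 2–3 px of my predictions. The pink discs are at (395,93) and (449,284).

```bash
python3 - <<'E'
from h import *
v=np.load('w1.npy');o={'tool_pos':v[:3],'tool_rot':v[3:]};C=cam("wrist",o)
print('block',plane(C,(319.5,250),.066))
co=np.array([plane(C,p,.054) for p in((183,304),(386,303.5),(390,181),(169,182))]);print(co.round(4),co.mean(0))
d=co[0]+co[1]-co[2]-co[3];e=co[1]+co[2]-co[0]-co[3];print('yaw',np.arctan2(d[1],d[0]),np.arctan2(e[1],e[0])-np.pi/2)
im=cv2.imread('pics/w1.png');hsv=cv2.cvtColor(im,cv2.COLOR_BGR2HSV)
m=cv2.inRange(hsv,(18,170,120),(30,255,255))[120:150,250:310];ys,xs=np.nonzero(m);print(xs.min()+250,xs.max()+250,ys.min()+120,ys.max()+120)
print('pull',plane(C,(278.5,138.5),.049))
print(delta((.585,-.234,.056)))
E
```

```text
block [ 0.58374757 -0.23502126  0.066     ]
[[ 0.6535 -0.3405  0.054 ]
 [ 0.6267 -0.1718  0.054 ]
 [ 0.5247 -0.19    0.054 ]
 [ 0.5514 -0.3558  0.054 ]] [ 0.5890673  -0.26452802  0.054     ]
yaw 0.16277291602966035 0.15877682893275136
260 295 129 149
pull [ 0.50705067 -0.27796337  0.049     ]
(array([-0.  ,  0.04, -0.17]), array([0.0019, 0.0228, 0.162 ]))
```

Emit:
jog_arm([
  [[0,0,0],[0.002,0.023,0.03],0.0854],
  [[0,0,0],[0.002,0.023,0.06],0.0854],
  [[0,0,0],[0.002,0.023,0.09],0.075],
  [[0,0,0],[0.002,0.023,0.115],0.075],
  [[0,0,0],[0.002,0.023,0.135],0.075],
  [[0,0,0],[0.002,0.023,0.15],0.075],
  [[0,0,0],[0.002,0.023,0.158],0.07],
  [[0,0,0],[0.002,0.023,0.16],0.065],
  [[0,0,0],[0.002,0.023,0.16],0.065],
])

```text
t: 2.95
tool_pos: [0.5815, -0.2294, 0.0601]
tool_rot: [-2.041, -2.387, 0.0]
contact_force: [0.4, -0.9, -0.3]
opening: 0.0647
```

```bash
python3 - <<'E'
from h import *
o=ctrl.get_obs();im=get_image("wrist")[:,:,::-1];cv2.imwrite('pics/w2.png',im)
print(o['tool_pos'],o['opening'],o['contact_force'])
E
```

```text
[ 0.58154403 -0.22942438  0.06005661] 0.06471180211939175 [ 0.386263   -0.88604599 -0.34141192]
```

View pics/w2.png

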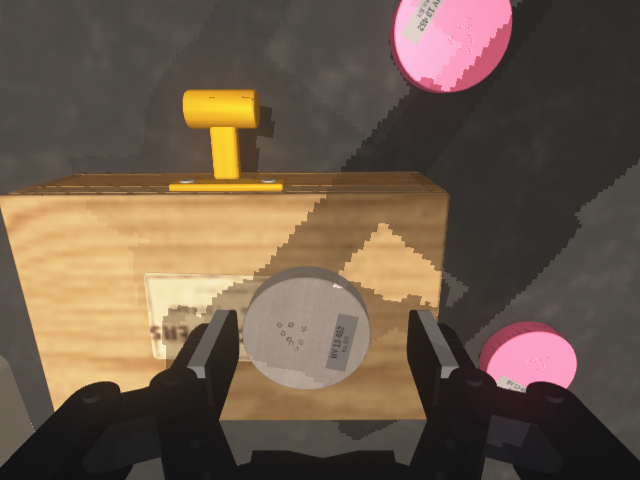

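```bash
python3 - <<'E'
from h import *
o=ctrl.get_obs();print(o['t'],o['tool_pos'],abs(o['dq']).max());print(delta((.5846,-.2346,.054)))
E
```

```text
3.0 [ 0.58222885 -0.22981266  0.06114644] 0.017063661361071188
(array([ 0.05,  0.04, -0.04]), array([-0.0051,  0.0016,  0.0072]))
```

Emit:
jog_arm([
  [[0,0,0],[-0.0055,0.0015,0.003],0.065],
  [[0,0,0],[-0.0055,0.0015,0.0065],0.065],
  [[0,0,0],[-0.0055,0.0015,0.0065],0.06],
  [[0,0,0],[-0.0055,0.0015,0.0065],0.055],
], squeeze=40)

```text
t: 3.33
tool_pos: [0.5842, -0.235, 0.054]
tool_rot: [2.041, 2.388, 0.0]
contact_force: [-0.4, -0.3, 0.5]
opening: 0.0547
```

```bash
python3 - <<'E'
from h import *
im=get_image("wrist")[:,:,::-1];cv2.imwrite('pics/w3.png',im)
for i in range(3):
  o=ctrl.get_obs();print(o['tool_pos'],o['opening'],o['contact_force'])
cv2.imwrite('pics/s3.png',cv2.resize(get_image("side")[190:380,270:480,::-1],None,fx=3.5,fy=3,interpolation=cv2.INTER_CUBIC))
E
```

```text
[ 0.58421117 -0.23491911  0.05401951] 0.05468768692283155 [-1.10609666 -0.01725303  0.17499562]
[ 0.58421117 -0.23491911  0.05401951] 0.05468768692283155 [-1.10609666 -0.01725303  0.17499562]
[ 0.58421117 -0.23491911  0.05401951] 0.05468768692283155 [-1.10609666 -0.01725303  0.17499562]
```

View pics/w3.png

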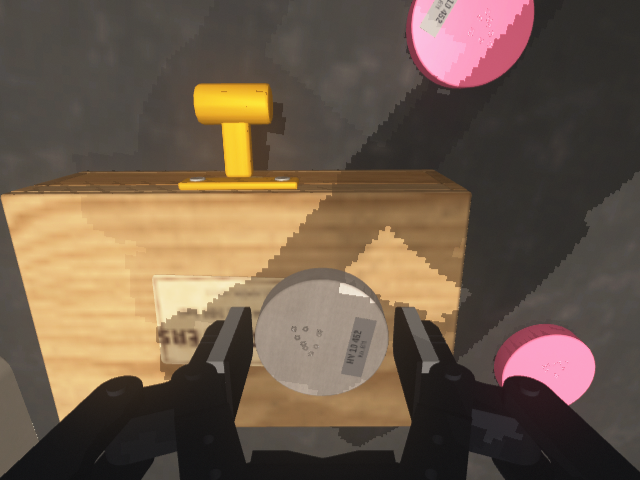

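View pics/s3.png

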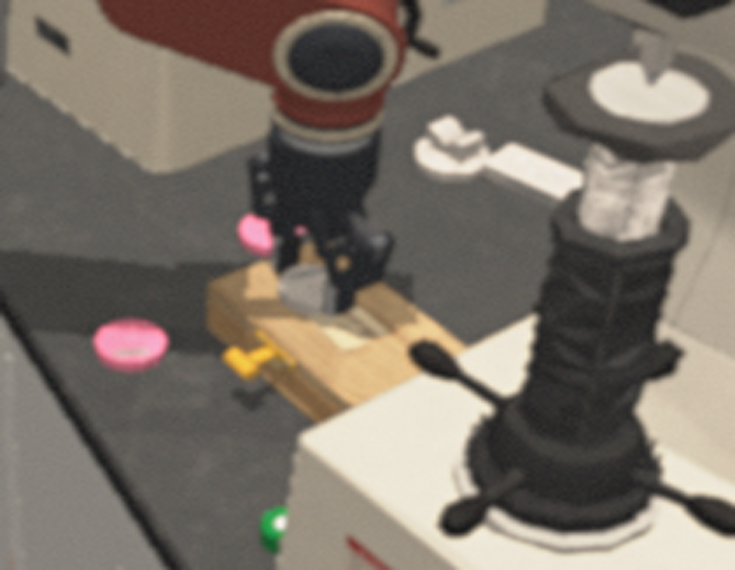

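Block centred between pads, pad tips near the lid. Closing.

Emit:
jog_arm([
  [[0,0,0],[0,0,0],0.045],
  [[0,0,0],[0,0,0],0.045],
  [[0,0,0],[0,0,0],0.04],
  [[0,0,0],[0,0,0],0.04],
  [[0,0,0],[0,0,-0.005],0.04],
  [[0,0,0],[0,0,-0.015],0.04],
  [[0,0,0],[0,0,-0.025],0.04],
  [[0,0,0],[0,0,-0.025],0.04],
], squeeze=40)

```text
t: 4.1
tool_pos: [0.5856, -0.2355, 0.0817]
tool_rot: [2.039, 2.385, 0.001]
contact_force: [0.6, -0.5, -0.9]
opening: 0.0482
```

```bash
python3 - <<'E'
from h import *
im=get_image("wrist")[:,:,::-1];cv2.imwrite('pics/w4.png',im)
o=ctrl.get_obs();print(o['tool_pos'],o['opening'],o['contact_force']);print(delta((.45,-.05,.08)))
E
```

```text
[ 0.58529204 -0.23540186  0.0808879 ] 0.04780853773803632 [-1.10273891  0.59560181 -1.72215347]
(array([ 0.16,  0.13, -0.04]), array([ 2.042e-01, -1.048e-01,  1.000e-04]))
```

View pics/w4.png

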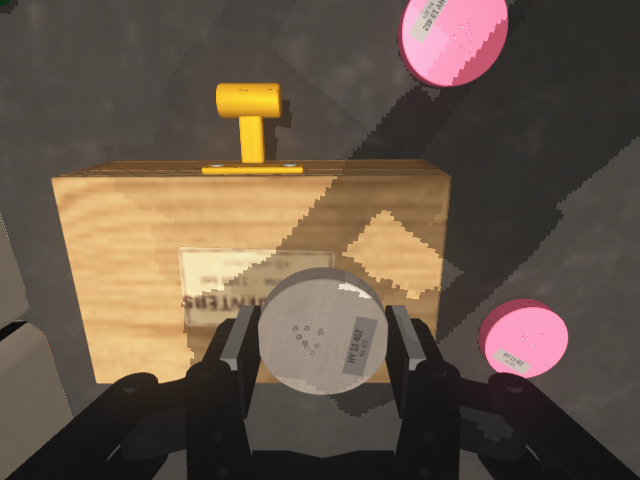

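```bash
python3 - <<'E'
from h import *
o=ctrl.get_obs();print(o['opening'])
C=cam("wrist",o);p=plane(C,(323,335),.093);Rt=R.from_rotvec(o['tool_rot']).as_matrix();print(p,Rt.T@(p-o['tool_pos']))
p=plane(C,(323,394),.093);print(p,Rt.T@(p-o['tool_pos']))
for y in(-.011,0,.011):
  for x in (-.025,.025): print(y,proj(C,Rt@[x,y,-.004]+o['tool_pos']))
E
```

```text
0.04780853773803632
[ 0.58295614 -0.23552731  0.093     ] [ 0.00021298 -0.00229257 -0.01211915]
[ 0.6089492  -0.23139996  0.093     ] [ 0.00024351  0.02402602 -0.01204453]
-0.011 [256.60271216 303.37261843]
-0.011 [388.2829534  303.47211161]
0 [258.0561011  328.79689297]
0 [386.78905558 328.89235722]
0.011 [259.44585216 353.10794405]
0.011 [385.36056482 353.19963296]
```

Emit:
jog_arm([
  [[0,0,0],[0.01,-0.005,0],0.04],
  [[0,0,0],[0.03,-0.015,0],0.04],
  [[0,0,0],[0.05,-0.026,0],0.04],
  [[0,0,0],[0.07,-0.036,0],0.04],
  [[0,0,0],[0.09,-0.046,0],0.04],
  [[0,0,0],[0.11,-0.056,0],0.04],
  [[0,0,0],[0.13,-0.067,0],0.04],
  [[0,0,0],[0.15,-0.077,0],0.04],
  [[0,0,0],[0.17,-0.087,0],0.04],
  [[0,0,0],[0.19,-0.097,0],0.04],
  [[0,0,0],[0.2,-0.103,0],0.04],
  [[0,0,0],[0.204,-0.105,0],0.04],
])

```text
t: 5.15
tool_pos: [0.4467, -0.0481, 0.0778]
tool_rot: [-2.038, -2.388, 0.001]
contact_force: [0.7, 0.0, -2.4]
opening: 0.0479
```

```bash
python3 - <<'E'
from h import *
im=get_image("wrist")[:,:,::-1];cv2.imwrite('pics/w5.png',im)
o=ctrl.get_obs();print(o['tool_pos'],o['opening'],o['contact_force']);print(delta((.45,-.05,.0)))
E
```

```text
[ 0.44732384 -0.04834406  0.07819562] 0.04778974100045111 [ 0.28315214  0.16660194 -2.32492072]
(array([-0.05, -0.03,  0.03]), array([-0.0021,  0.0024,  0.0782]))
```

View pics/w5.png

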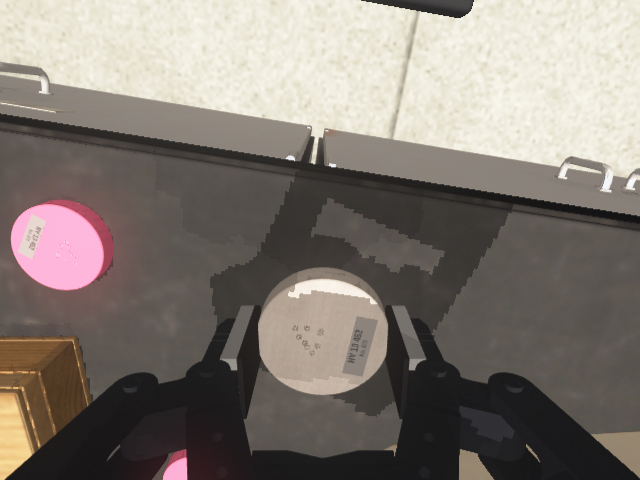

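Emit:
jog_arm([
  [[0,0,0],[-0.002,0.002,0.015],0.04],
  [[0,0,0],[-0.002,0.002,0.035],0.04],
  [[0,0,0],[-0.002,0.002,0.05],0.04],
  [[0,0,0],[-0.002,0.002,0.062],0.04],
  [[0,0,0],[-0.002,0.002,0.07],0.04],
  [[0,0,0],[-0.002,0.002,0.074],0.04],
  [[0,0,0],[-0.002,0.002,0.076],0.04],
  [[0,0,0],[-0.002,0.002,0.076],0.04],
])

```text
t: 5.87
tool_pos: [0.4513, -0.0516, 0.0029]
tool_rot: [2.042, 2.388, 0.0]
contact_force: [-0.6, -0.4, -2.2]
opening: 0.0479
```

```bash
python3 - <<'E'
from h import *
im=get_image("side")[:,:,::-1];cv2.imwrite('pics/s6.png',cv2.resize(im[190:380,230:440],None,fx=3.5,fy=3,interpolation=cv2.INTER_CUBIC))
o=ctrl.get_obs();print(o['tool_pos'],o['opening'],o['contact_force'])
E
```

```text
[ 0.45155941 -0.05158997  0.00330317] 0.04787596900991146 [ 0.3523238   0.00494518 -1.9862248 ]
```

View pics/s6.png

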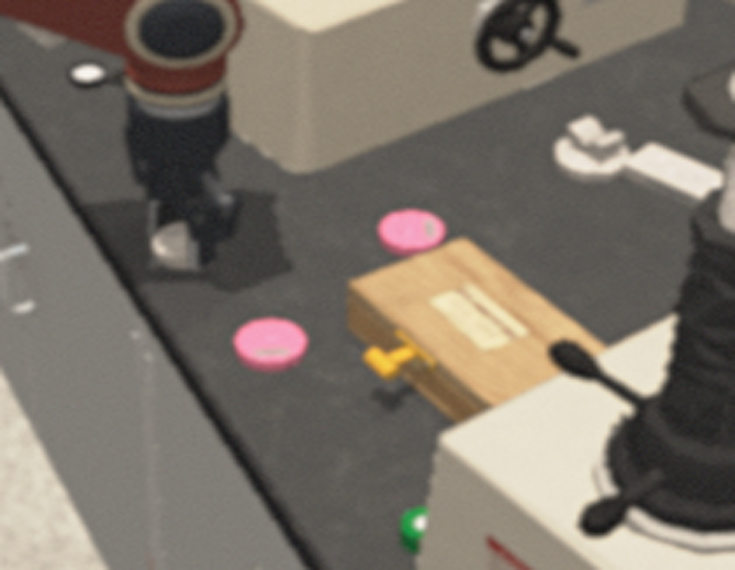

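Emit:
jog_arm([
  [[0,0,0],[0,0,0.001],0.04],
  [[0,0,0],[0,0,0.002],0.04],
  [[0,0,0],[0,0,0.003],0.04],
  [[0,0,0],[0,0,0.003],0.04],
])

```text
t: 6.25
tool_pos: [0.4516, -0.0514, 0.0007]
tool_rot: [2.041, 2.387, 0.001]
contact_force: [-1.6, -0.6, 3.1]
opening: 0.0478
```

Contact: force changed from −2 to +3 N. Opening slowly, then rising.

Emit:
jog_arm([
  [[0,0,0],[0,0,0],0.052],
  [[0,0,0],[0,0,0],0.057],
  [[0,0,0],[0,0,0],0.062],
  [[0,0,0],[0,0,0],0.068],
  [[0,0,0],[0,0,0],0.07],
  [[0,0,0],[0,0,-0.02],0.07],
  [[0,0,0],[0,0,-0.05],0.07],
  [[0,0,0],[0,0,-0.085],0.07],
  [[0,0,0],[0,0,-0.12],0.07],
  [[0,0,0],[0,0,-0.15],0.07],
])

```text
t: 7.08
tool_pos: [0.4512, -0.0513, 0.1521]
tool_rot: [2.04, 2.387, 0.001]
contact_force: [1.4, -0.3, -0.1]
opening: 0.0696
```

```bash
python3 - <<'E'
from h import *
im=get_image("wrist")[:,:,::-1];cv2.imwrite('pics/w7.png',im)
o=ctrl.get_obs();print(o['tool_pos'],o['opening'],o['contact_force'])
print(delta((.507,-.278,.14),.16))
E
```

```text
[ 0.45494952 -0.0523274   0.15900862] 0.07034376841303346 [ 3.72717013 -0.0124734   4.57835018]
(array([ 0.65,  0.3 , -0.21]), array([-0.2309,  0.016 ,  0.0204]))
```

View pics/w7.png

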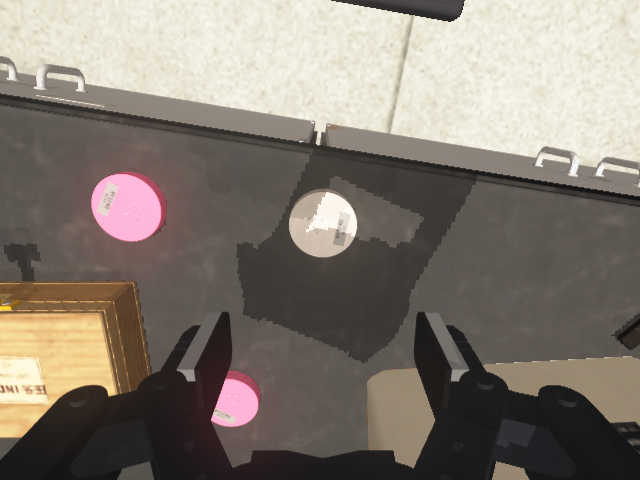

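Emit:
jog_arm([
  [[0,0,0],[-0.02,0.002,0],0.06],
  [[0,0,0],[-0.05,0.004,0],0.06],
  [[0,0,0],[-0.08,0.007,0],0.06],
  [[0,0,0],[-0.11,0.009,0],0.06],
  [[0,0,0],[-0.14,0.012,0],0.06],
  [[0,0,0],[-0.17,0.014,0],0.06],
  [[0,0,0],[-0.2,0.017,0],0.06],
  [[0,0,0],[-0.22,0.018,0.01],0.06],
  [[0,0,0],[-0.23,0.019,0.01],0.06],
  [[0,0,0],[-0.2325,0.0196,0.01],0.06],
  [[0,0,0],[-0.2325,0.0196,0.01],0.06],
  [[0,0,0],[-0.2325,0.0196,0.01],0.06],
])

```text
t: 8.13
tool_pos: [0.5065, -0.277, 0.1399]
tool_rot: [-2.04, -2.388, -0.0]
contact_force: [0.5, -0.0, -0.3]
opening: 0.0599
```

```bash
python3 - <<'E'
from h import *
o=ctrl.get_obs();im=get_image("wrist")[:,:,::-1];cv2.imwrite('pics/w8.png',im)
print(o['tool_pos'],o['opening'],o['contact_force'])
C=cam("wrist",o);hsv=cv2.cvtColor(im,cv2.COLOR_BGR2HSV);m=cv2.inRange(hsv,(18,170,100),(30,255,255))
n,l,s,c=cv2.connectedComponentsWithStats(m);i=1+np.argmax(s[1:,4]);print(s[i]);m=(l==i)
for r in range(s[i][1],s[i][1]+s[i][3],4):
    xs=np.nonzero(m[r])[0];print(r,xs.min(),xs.max(),end='; ')
print(proj(C,[.507,-.278,.051]),delta((.507,-.278,.026),.16,o))
C2=cam("top");t=get_image("top")[:,:,::-1];cv2.imwrite('pics/t8.png',t)
E
```

```text
[ 0.50645919 -0.27701496  0.13987752] 0.05987440913189921 [ 0.50240818 -0.00255306 -0.34710747]
[ 285  235   69   58 1892]
235 300 339; 239 299 340; 243 298 340; 247 298 340; 251 299 340; 255 299 339; 259 312 327; 263 312 326; 267 312 327; 271 312 327; 275 312 327; 279 312 327; 283 287 352; 287 286 353; 291 285 353; [320.66602579 248.6638826 ] (array([-0.  , -0.03, -0.18]), array([-0.0011,  0.0004,  0.1139]))
```

View pics/w8.png

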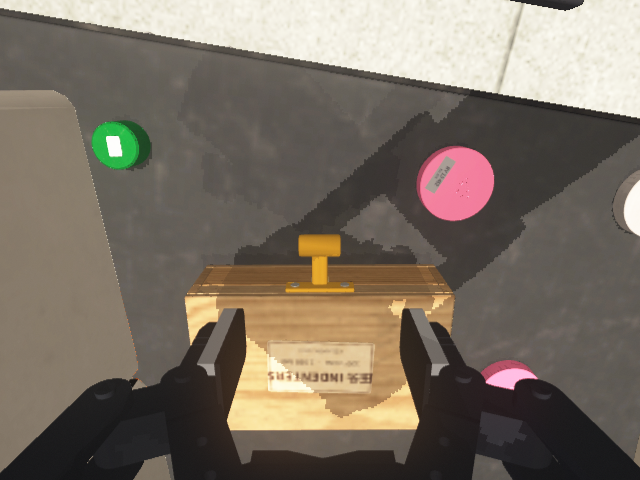

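View pics/t8.png

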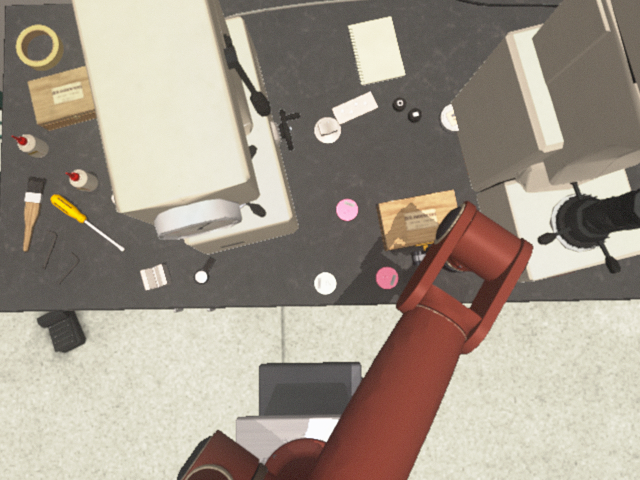

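```bash
python3 - <<'E'
from h import *
C=cam("top");S=cam("side")
def tri(a,b):
    o1,d1=ray(C,a);o2,d2=ray(S,b);d1/=np.linalg.norm(d1);d2/=np.linalg.norm(d2)
    A=np.stack([d1,-d2],1);t=np.linalg.lstsq(A,o2-o1,rcond=None)[0];p,q=o1+t[0]*d1,o2+t[1]*d2;return ((p+q)/2).round(3),np.linalg.norm(p-q).round(3)
for a in((527,188),(640,145),(560,185)):
  for b in((385,150),(400,165),(388,68)): print(a,b,tri(a,b))
for z in(.3,.4,.5): print(z,plane(C,(528,250),z),plane(C,(470,205),z))
# where would plausible panel-corner rays be at y
o,d=ray(S,(385,150))
for y in(-.35,-.4,-.45,-.5,-.55): print(y,o+d*(y-o[1])/d[1],proj(C,o+d*(y-o[1])/d[1]))
cv2.imwrite('pics/s8.png',get_image("side")[:,:,::-1])
E
```

```text
(527, 188) (385, 150) (array([ 0.575, -0.318,  0.486]), np.float64(0.008))
(527, 188) (400, 165) (array([ 0.589, -0.336,  0.456]), np.float64(0.012))
(527, 188) (388, 68) (array([ 0.571, -0.271,  0.624]), np.float64(0.035))
(640, 145) (385, 150) (array([ 0.568, -0.404,  0.552]), np.float64(0.101))
(640, 145) (400, 165) (array([ 0.582, -0.424,  0.527]), np.float64(0.087))
(640, 145) (388, 68) (array([ 0.567, -0.345,  0.665]), np.float64(0.045))
(560, 185) (385, 150) (array([ 0.566, -0.348,  0.506]), np.float64(0.027))
(560, 185) (400, 165) (array([ 0.579, -0.366,  0.478]), np.float64(0.008))
(560, 185) (388, 68) (array([ 0.564, -0.297,  0.636]), np.float64(0.019))
0.3 [ 0.504185   -0.39402203  0.3       ] [ 0.58390551 -0.29924997  0.3       ]
0.4 [ 0.4991562  -0.35243726  0.4       ] [ 0.56966207 -0.2686196   0.4       ]
0.5 [ 0.49412741 -0.31085248  0.5       ] [ 0.55541864 -0.23798922  0.5       ]
-0.35 [ 0.54930258 -0.35        0.50668219] [557.98412628 206.90963404]
-0.4 [ 0.51701582 -0.4         0.53884556] [612.78266206 228.1228028 ]
-0.45 [ 0.48472907 -0.45        0.57100892] [674.24827666 251.91687752]
-0.5 [ 0.45244231 -0.5         0.60317229] [743.67650908 278.79337686]
-0.55 [ 0.42015556 -0.55        0.63533565] [822.72180956 309.39275829]
```

View pics/s8.png

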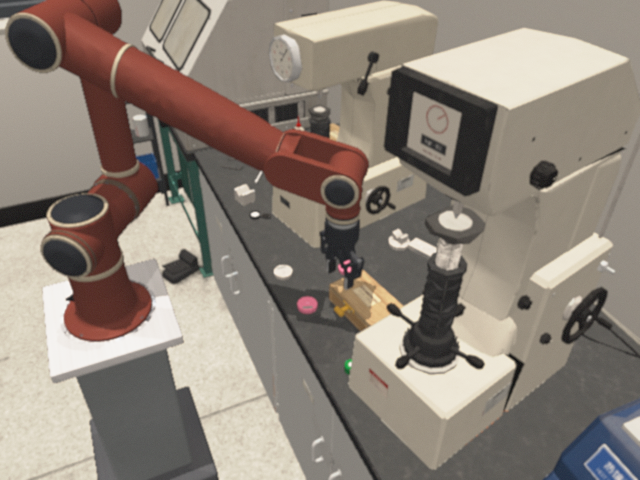

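Emit:
jog_arm([
  [[0,0,-0.2],[-0.0015,0,0.02],0.05],
  [[0,0,-0.2],[-0.0015,0,0.045],0.05],
  [[0,0,-0.2],[-0.0015,0,0.07],0.05],
  [[0,0,-0.2],[-0.0015,0,0.09],0.05],
  [[0,0,-0.2],[-0.0015,0,0.105],0.05],
  [[0,0,-0.2],[-0.0015,0,0.112],0.05],
  [[0,0,-0.2],[-0.0015,0,0.114],0.045],
  [[0,0,-0.2],[-0.0015,0,0.114],0.04],
  [[0,0,-0.2],[-0.0015,0,0.114],0.04],
])

```text
t: 9.03
tool_pos: [0.5076, -0.2797, 0.0272]
tool_rot: [2.035, 2.39, 0.0]
contact_force: [1.0, -0.2, 0.3]
opening: 0.0402
```

```bash
python3 - <<'E'
from h import *
o=ctrl.get_obs();im=get_image("wrist")[:,:,::-1];cv2.imwrite('pics/w9.png',im)
print(o['tool_pos'],o['opening'],o['contact_force'])
E
```

```text
[ 0.50759788 -0.27974008  0.02720022] 0.040152106945195526 [ 0.98614171 -0.18967135  0.3091122 ]
```

View pics/w9.png

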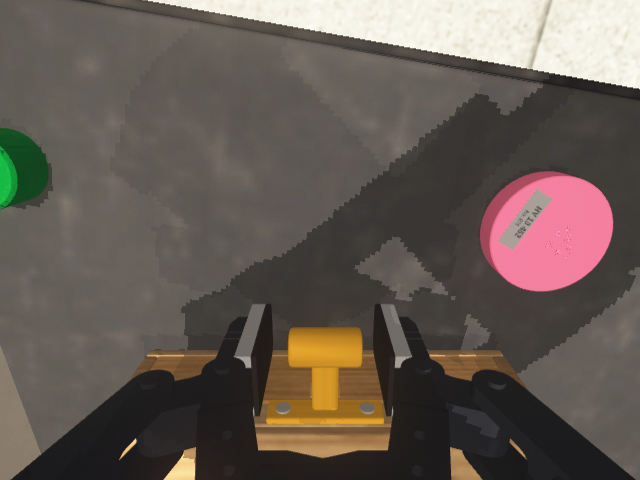

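Emit:
jog_arm([
  [[0,0,0],[0,0,0],0.03],
  [[0,0,0],[0,0,0],0.022],
  [[0,0,0],[0,0,0],0.015],
  [[0,0,0],[0,0,0],0.015],
  [[0,0,0],[0,0,0],0.015],
], squeeze=30)

```text
t: 9.5
tool_pos: [0.5074, -0.279, 0.0274]
tool_rot: [2.037, 2.391, 0.002]
contact_force: [-1.8, 3.2, 4.9]
opening: 0.0249
```

```bash
python3 - <<'E'
from h import *
o=ctrl.get_obs();im=get_image("wrist")[:,:,::-1];cv2.imwrite('pics/w10.png',im)
print(o['t'],o['tool_pos'],o['tool_rot'],o['opening'],o['contact_force'])
# arc of bar about hinge in tool frame from shut
r=np.hypot(.136,.007);a0=np.arctan2(.007,.136)
for th in np.arange(0,1.42,.05):
    f=-.136+0; x=-r*np.cos(a0+th)+.136; z=r*np.sin(a0+th)-.007
    print(f'{th:.2f} y {x:.4f} z {-z:.4f}')
E
```

```text
9.5 [ 0.50741925 -0.27901653  0.02742229] [2.03727767e+00 2.39108322e+00 2.26698695e-03] 0.024937403326840017 [-1.78402541  3.20535732  4.86474335]
0.00 y 0.0000 z -0.0000
0.05 y 0.0005 z -0.0068
0.10 y 0.0014 z -0.0135
0.15 y 0.0026 z -0.0202
0.20 y 0.0041 z -0.0269
0.25 y 0.0060 z -0.0334
0.30 y 0.0081 z -0.0399
0.35 y 0.0106 z -0.0462
0.40 y 0.0135 z -0.0524
0.45 y 0.0166 z -0.0585
0.50 y 0.0200 z -0.0643
0.55 y 0.0237 z -0.0701
0.60 y 0.0277 z -0.0756
0.65 y 0.0320 z -0.0809
0.70 y 0.0365 z -0.0860
0.75 y 0.0413 z -0.0908
0.80 y 0.0463 z -0.0954
0.85 y 0.0515 z -0.0998
0.90 y 0.0569 z -0.1039
0.95 y 0.0626 z -0.1077
1.00 y 0.0684 z -0.1112
1.05 y 0.0744 z -0.1145
1.10 y 0.0805 z -0.1174
1.15 y 0.0868 z -0.1200
1.20 y 0.0932 z -0.1223
1.25 y 0.0998 z -0.1243
1.30 y 0.1064 z -0.1259
1.35 y 0.1130 z -0.1272
1.40 y 0.1198 z -0.1282
```

View pics/w10.png

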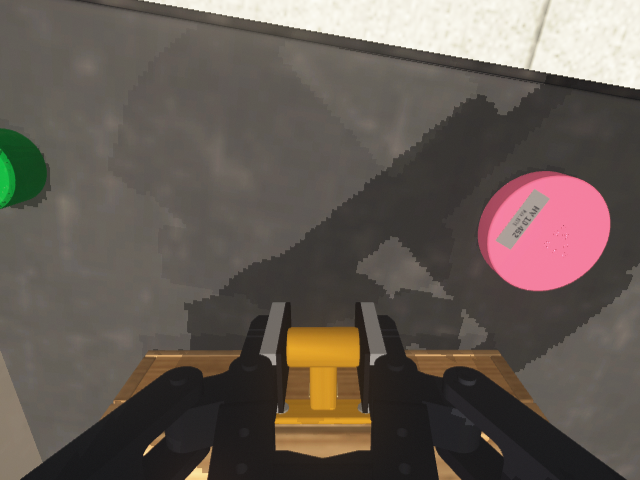

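Emit:
jog_arm([
  [[0,0,0],[0,0.0005,-0.0068],0.015],
  [[0,0,0],[0,0.0014,-0.0135],0.015],
  [[0,0,0],[0,0.0026,-0.0202],0.015],
  [[0,0,0],[0,0.0041,-0.0269],0.015],
  [[0,0,0],[0,0.006,-0.0334],0.015],
  [[0,0,0],[0,0.0081,-0.0399],0.015],
  [[0,0,0],[0,0.0106,-0.0462],0.015],
  [[0,0,0],[0,0.0135,-0.0524],0.015],
  [[0,0,0],[0,0.0166,-0.0585],0.015],
  [[0,0,0],[0,0.02,-0.0643],0.015],
  [[0,0,0],[0,0.02,-0.0643],0.015],
  [[0,0,0],[0,0.02,-0.0643],0.015],
])

```text
t: 10.55
tool_pos: [0.5263, -0.276, 0.0906]
tool_rot: [-2.036, -2.391, 0.001]
contact_force: [-3.1, 2.5, 0.0]
opening: 0.0253
```

```bash
python3 - <<'E'
from h import *
o=ctrl.get_obs();im=get_image("wrist")[:,:,::-1];cv2.imwrite('pics/w11.png',im);cv2.imwrite('pics/s11.png',get_image("side")[100:400,200:520,::-1].repeat(2,0).repeat(2,1))
o2=ctrl.get_obs()
for o in(o,o2):print(o['t'],o['tool_pos'],o['opening'],o['contact_force'],o['wrist_torque'])
E
```

```text
10.55 [ 0.52627527 -0.27595223  0.09060864] 0.02532661850562155 [-3.07806796e+00  2.50700053e+00  2.07011563e-03] [0.48972454 0.60156202 0.0655072 ]
10.65 [ 0.52599913 -0.27600168  0.09008837] 0.025367848790267468 [-3.85049358  3.40562518 -0.26650813] [0.49408648 0.69157134 0.02218172]
```

View pics/w11.png

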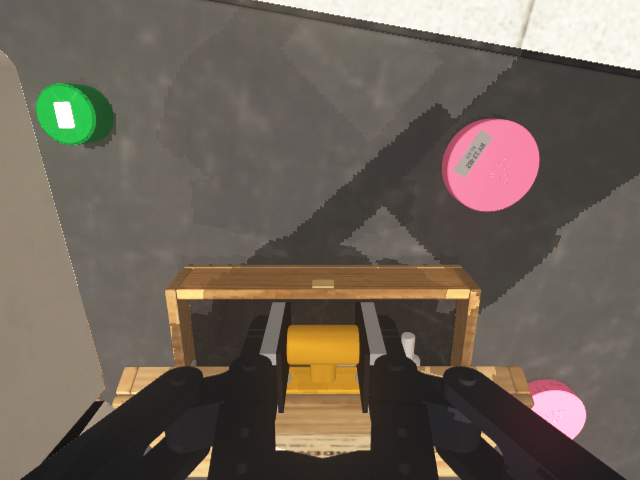

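View pics/s11.png

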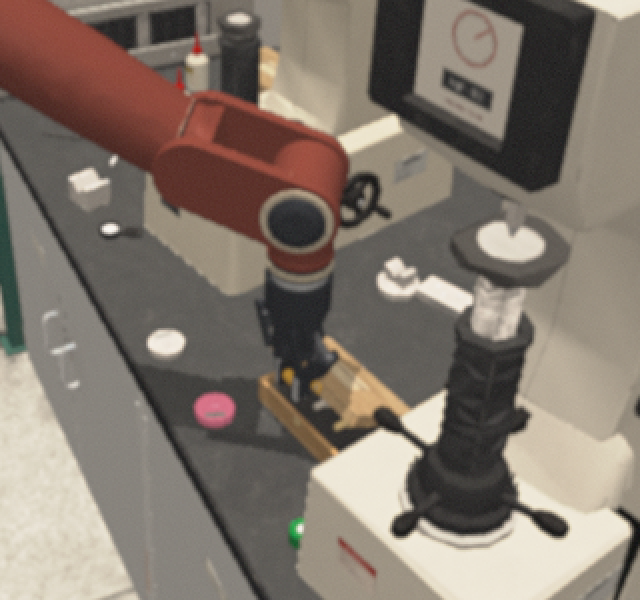

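Emit:
jog_arm([
  [[0,0,0],[0,0.0037,-0.0058],0.015],
  [[0,0,0],[0,0.0077,-0.0113],0.015],
  [[0,0,0],[0,0.012,-0.0166],0.015],
  [[0,0,0],[0,0.0165,-0.0217],0.015],
  [[0,0,0],[0,0.0213,-0.0265],0.015],
  [[0,0,0],[0,0.0263,-0.0311],0.015],
  [[0,0,0],[0,0.0315,-0.0355],0.015],
  [[0,0,0],[0,0.0369,-0.0396],0.015],
  [[0,0,0],[0,0.0369,-0.0396],0.015],
])

```text
t: 11.4
tool_pos: [0.5648, -0.2697, 0.1313]
tool_rot: [2.035, 2.391, 0.003]
contact_force: [-2.8, 4.8, -0.7]
opening: 0.0252
```

```bash
python3 - <<'E'
from h import *
cv2.imwrite('pics/s12.png',get_image("side")[50:350,200:520,::-1].repeat(2,0).repeat(2,1))
o=ctrl.get_obs();cv2.imwrite('pics/t12.png',get_image("top")[100:340,320:640,::-1].repeat(2,0).repeat(2,1))
print(o['t'],o['tool_pos'],o['opening'],o['contact_force'],o['wrist_torque'])
E
```

```text
11.45 [ 0.56426354 -0.26979698  0.130921  ] 0.025080363652406762 [-2.51872305  3.87205074 -0.05983533] [0.68861461 0.59696059 0.02697724]
```

View pics/s12.png

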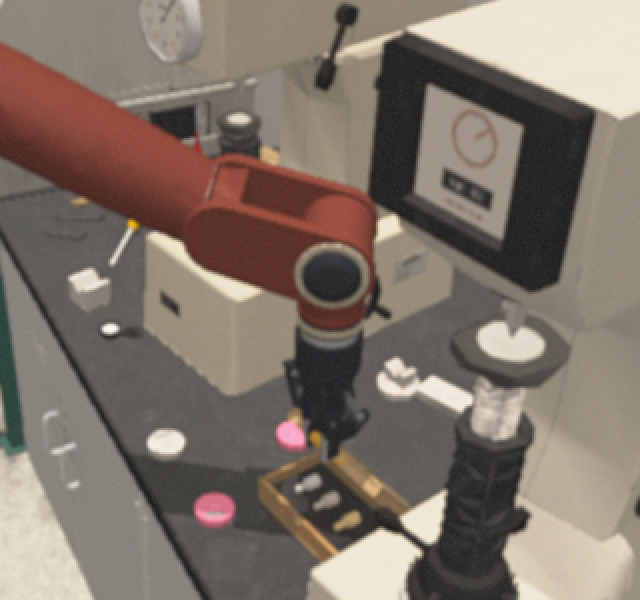

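View pics/t12.png

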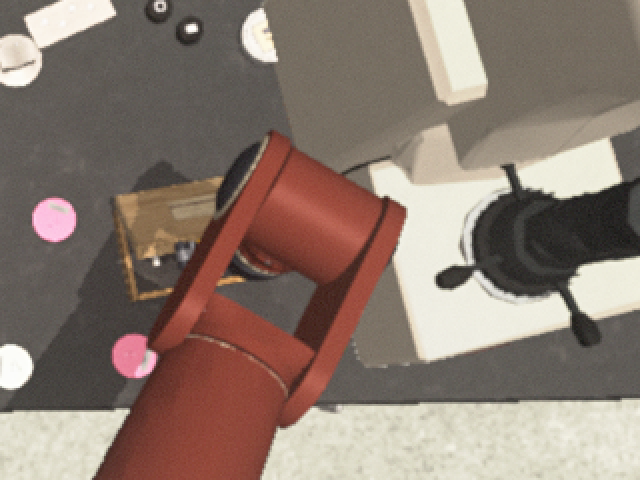

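Emit:
jog_arm([
  [[0,0,0],[0,0.0057,-0.0038],0.015],
  [[0,0,0],[0,0.0115,-0.0073],0.015],
  [[0,0,0],[0,0.0175,-0.0106],0.015],
  [[0,0,0],[0,0.0236,-0.0135],0.015],
  [[0,0,0],[0,0.0299,-0.0161],0.015],
  [[0,0,0],[0,0.0363,-0.0184],0.015],
  [[0,0,0],[0,0.0363,-0.0184],0.015],
])

```text
t: 12.08
tool_pos: [0.6007, -0.2639, 0.1495]
tool_rot: [2.035, 2.391, 0.003]
contact_force: [-2.9, 4.0, 1.3]
opening: 0.0249
```

```bash
python3 - <<'E'
from h import *
cv2.imwrite('pics/s13.png',get_image("side")[50:350,200:520,::-1].repeat(2,0).repeat(2,1))
o=ctrl.get_obs();cv2.imwrite('pics/w13.png',get_image("wrist")[:,:,::-1])
print(o['t'],o['tool_pos'],o['opening'],o['contact_force'],o['wrist_torque'])
E
```

```text
12.1333 [ 0.60019298 -0.263964    0.14933371] 0.02519033319728519 [-3.00388637  4.83997118  1.12455761] [ 0.744483    0.51530599 -0.08361476]
```

View pics/s13.png

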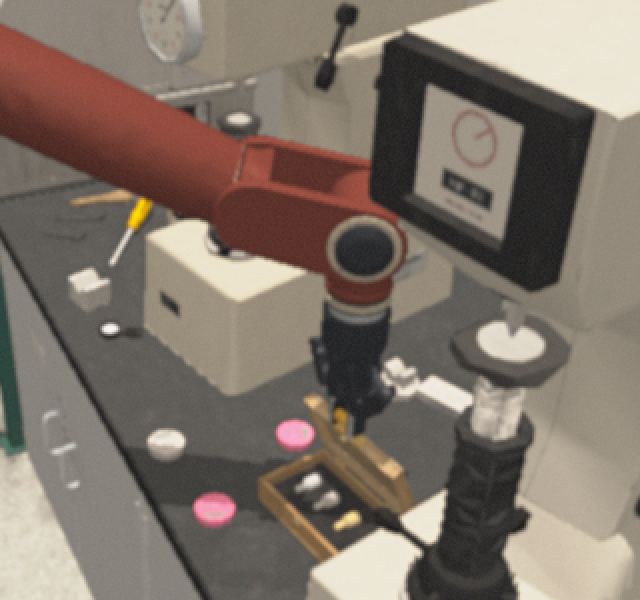

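View pics/w13.png

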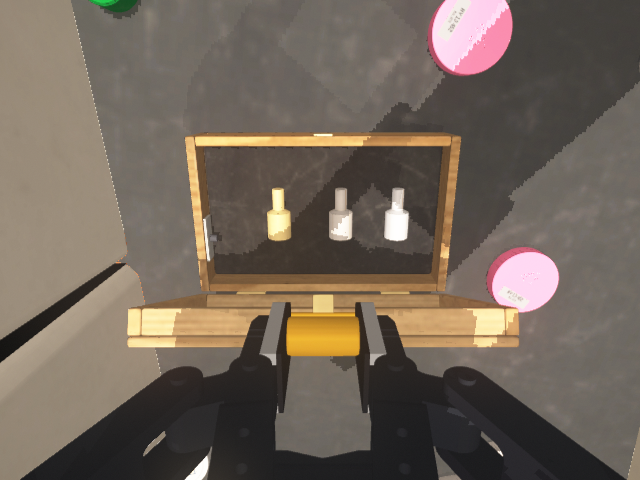

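Emit:
jog_arm([
  [[0,0,0],[0,0.0033,-0.001],0.015],
  [[0,0,0],[0,0.0066,-0.002],0.015],
  [[0,0,0],[0,0.0099,-0.0028],0.015],
  [[0,0,0],[0,0.0132,-0.0036],0.015],
  [[0,0,0],[0,0.0165,-0.0043],0.015],
  [[0,0,0],[0,0.0198,-0.0049],0.015],
  [[0,0,0],[0,0.0225,-0.0053],0.015],
  [[0,0,0],[0,0.0252,-0.0057],0.015],
  [[0,0,0],[0,0.0252,-0.0057],0.015],
  [[0,0,0],[0,0.0252,-0.0057],0.015],
  [[0,0,0],[0,0.0252,-0.0057],0.015],
  [[0,0,0],[0,0.0252,-0.0057],0.015],
])

```text
t: 13.18
tool_pos: [0.6247, -0.26, 0.1552]
tool_rot: [2.036, 2.391, 0.003]
contact_force: [-2.3, 4.8, 1.3]
opening: 0.0251
```

```bash
python3 - <<'E'
from h import *
cv2.imwrite('pics/s14.png',get_image("side")[50:350,200:520,::-1].repeat(2,0).repeat(2,1))
o=ctrl.get_obs();w=get_image("wrist")[:,:,::-1];cv2.imwrite('pics/w14.png',w)
cv2.imwrite('pics/t14.png',get_image("top")[100:340,280:600,::-1].repeat(2,0).repeat(2,1))
o2=ctrl.get_obs()
for o in(o,o2):
  print(o['t'],o['tool_pos'],o['tool_rot'],o['opening'],o['contact_force'],o['wrist_torque'])
  h=np.array([.589,-.2645])+.053*np.array([np.cos(.16),np.sin(.16)])
  g=o['tool_pos']+np.array([0,0,.0166]); d=(g[:2]-h)@[np.cos(.16),np.sin(.16)];zz=g[2]-.037
  print('hinge-rel',d,zz,'r',np.hypot(d,zz),'theta',np.pi-np.arctan2(zz,d)-np.arctan2(.007,.136))
E
```

```text
13.2333 [ 0.62472793 -0.25999179  0.15519232] [2.03591994 2.39103218 0.00263006] 0.025431594523608592 [-1.8295368   5.27740755  0.93480019] [ 0.75596746  0.58865826 -0.06739692]
hinge-rel -0.01701017309048823 0.1347923170216905 r 0.13586138051942606 theta 1.3938392687719858
13.3333 [ 0.62469074 -0.25998065  0.15518007] [2.03598319 2.39107549 0.0026247 ] 0.025098817514562943 [-2.18268035  4.80135555  1.44948085] [ 0.73444982  0.61380576 -0.07350874]
hinge-rel -0.017045117910294557 0.13478007353126956 r 0.13585361336994417 theta 1.3935727851594268
```

View pics/s14.png

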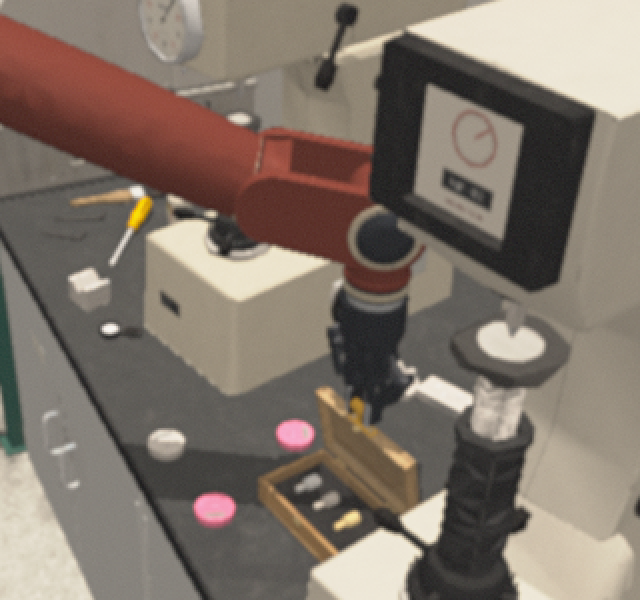

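View pics/w14.png

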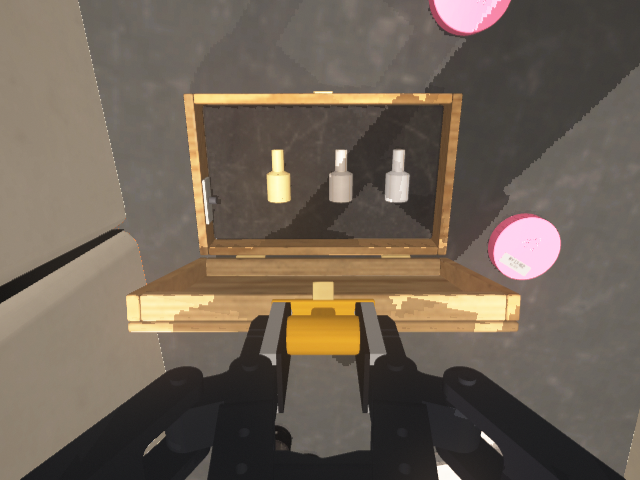

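View pics/t14.png

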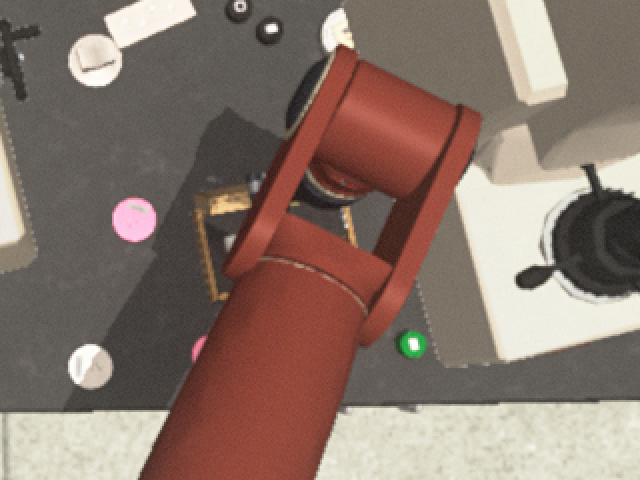

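```bash
python3 - <<'E'
from h import *
o=ctrl.get_obs();C=cam("wrist",o);hx=np.array([np.cos(.16),np.sin(.16),0]);hy=np.array([-hx[1],hx[0],0])
H=np.array([.589,-.2645,.037])+.053*hx
for th in(1.29,1.34,1.39,1.44,1.49):
  out=[]
  for r,t,s in((.106,0,1),(.106,0,-1),(.106,.017,1),(.106,.017,-1),(.136,.007,0)):
    u=-np.cos(th)*r+np.sin(th)*t; w=np.sin(th)*r+np.cos(th)*t
    out.append(proj(C,H+hx*u+np.array([0,0,w])+hy*.085*s).round(0))
  print(th,*out)
print(o['dq'].round(4))
E
```

```text
1.29 [525. 278.] [126. 278.] [524. 318.] [127. 318.] [326. 310.]
1.34 [524. 291.] [126. 290.] [522. 329.] [128. 329.] [326. 329.]
1.39 [524. 303.] [127. 303.] [521. 341.] [130. 340.] [326. 347.]
1.44 [523. 315.] [128. 314.] [519. 351.] [132. 351.] [326. 364.]
1.49 [521. 326.] [129. 326.] [517. 361.] [134. 361.] [326. 380.]
[ 0.0001 -0.0015 -0.0003 -0.0013 -0.0007  0.0012]
```

Position gives 1.39, while the lid-edge and bar pixels suggest about 1.36, i.e. the bar slipped slightly in the pads. I'll nudge 3 mm and let it settle.

Emit:
jog_arm([
  [[0,0,0],[0,0.001,-0.0001],0.015],
  [[0,0,0],[0,0.002,-0.0003],0.015],
  [[0,0,0],[0,0.003,-0.0005],0.015],
  [[0,0,0],[0,0.003,-0.0005],0.015],
  [[0,0,0],[0,0.003,-0.0005],0.015],
  [[0,0,0],[0,0.003,-0.0005],0.015],
  [[0,0,0],[0,0.003,-0.0005],0.015],
  [[0,0,0],[0,0.003,-0.0005],0.015],
  [[0,0,0],[0,0.003,-0.0005],0.015],
  [[0,0,0],[0,0.003,-0.0005],0.015],
  [[0,0,0],[0,0.003,-0.0005],0.015],
  [[0,0,0],[0,0.003,-0.0005],0.015],
])

```text
t: 14.33
tool_pos: [0.6276, -0.2595, 0.1556]
tool_rot: [2.036, 2.391, 0.003]
contact_force: [-2.0, 4.9, 1.3]
opening: 0.025
```

```bash
python3 - <<'E'
from h import *
o=ctrl.get_obs();w=get_image("wrist")[:,:,::-1];cv2.imwrite('pics/w15.png',w[200:420,80:560]);C=cam("wrist",o)
t=get_image("top")[:,:,::-1];hs=cv2.cvtColor(t,cv2.COLOR_BGR2HSV)
c=t[265:300,305:345];m=cv2.inRange(cv2.cvtColor(c,cv2.COLOR_BGR2HSV),(0,0,140),(180,50,255));M=cv2.moments(m,True);print('block',plane(cam("top"),(305+M['m10']/M['m00'],265+M['m01']/M['m00']),.012))
m=cv2.inRange(hs,(50,80,40),(85,255,255))[255:285,470:505];M=cv2.moments(m,True);print('spec px',470+M['m10']/M['m00'],255+M['m01']/M['m00'])
print(o['t'],o['tool_pos'],o['opening'],o['contact_force'],abs(o['dq']).max())
E
```

```text
block [ 0.45360145 -0.04960624  0.012     ]
spec px 485.1294964028777 271.9208633093525
14.3333 [ 0.62762876 -0.25953657  0.15559059] 0.02495998147344752 [-2.03441687  4.90233035  1.33740536] 0.0015788765393154856
```

View pics/w15.png

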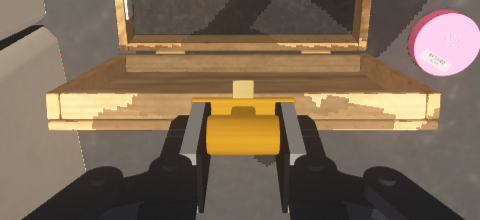

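The lid is between 1.37 and 1.42 by both estimates, the arm is still, and the block and specimen are in place. Handing in.

```bash
python3 -c "
from station import job
print(job.finish_job())"
```

```text
the job is handed in; nothing more can be done
None
```

The steel test block is off the lid and lying flat on the bench. The lid is raised to its balance point, and the gripper still holds the brass pull. I handed the job in at about 14.4 s of the 51 s allowed; it reports no verdict.

- **Block:** it lies at about (0.453, -0.050), roughly 0.25 m from the case centre. It was set down and let go while the lid was still shut.
- **Lid angle:** my two estimates differ slightly. The tool position on the hinge arc gives about 1.41 rad, and the wrist picture of the lid edge and pull gives about 1.38 rad. The gap is probably a few millimetres of slip of the pull in the pads. Both are within 0.1 rad of 1.39.
- **Grip and stillness:** the finger opening is 25 mm on the pull's 26 mm bar, with a 30 N squeeze set. The joints were still, at under 0.002 rad/s, and the contact force was a steady 5–6 N. I could not read the pull's contact force directly.
- **Other things on the bench:** the specimen's position in the top view is unchanged to 0.1 pixel. The loupe and V-block were never approached and look unmoved in the side view, but I did not measure them again.

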